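Brush out the vase and line up the jars on the hall shelf

ROBOT

A 6-joint arm with a two-finger parallel gripper is mounted at the origin on the work surface. World frame = base frame: x ahead of the robot, y to its left, z up, the work surface at z = 0. Lengths are in mm, angles in rad, forces in N, time in s.
With the tool pointing down it reaches from about 300 to 775 mm from the base axis. Payload 14.6 kg.
Tool frame: the origin (TCP) lies midway between the tips of the shut fingers; the grasp point (between the pads) lies 19 mm behind it (manip.grasp_offset is the distance from the TCP to the grasp point, in mm); z points along the fingers, y is the line along which they close (so a half turn about z gives the same grasp; the last joint's range is limited). The gripper opens to 94 mm and grips with 3 to 60 N. Pads are 16 mm wide; open, the fingers measure 119 mm over their backs; the gripper's body (75 mm by 177 mm) begins 78 mm behind the grasp point.
Start: joints at [-1.213, 0.3, 1.521, -0, 1.321, -0.067], TCP at [226.668, -501.11, 205.446] pointing down, gripper open.
Joint ranges: [-3.03, 3.03], [-0.79, 2.21], [0.23, 2.52], [-1.04, 4.18], [0, 3.07], [-2.55, 2.55]. Speed limits (rad/s): [2.22, 2.22, 2.57, 3.14, 3.14, 3.14].

INTERFACE

Orientations are given as [roll, pitch, yaw] about the fixed x, y, z axes, in that order (R = Rz(yaw) Ry(pitch) Rx(roll)).
In Python, from cell import manip, viewer gives the robot as it stands. The module is installed in compiled form; this text tells all that it offers.
- The arm moves only by the tool move_arm, never from a script. Its argument "moves" is a list of rows, each a list of 4 numbers: the shift along the tool's x, y, z in m, then the turn about the tool's z in rad. A call has 1 to 12 rows; each row is the pose to reach, as a shift and turn from the pose commanded when the call began, along the tool's axes at that moment; what a row does not reach only later rows make up. A row lasts 1/10 s, in which the tool goes at most 50 mm and 8.59 degrees, less where a joint would pass 70% of its speed; a pose out of reach is approached as far as the arm can. A call with a gripper value outside its range is refused whole. "jaw" is the finger opening in m, from 0 to 0.094, set as the call begins (left out, the last holds). The fingers move at their own pace and stop on an object; "squeeze" is the grip in N (left out, the last holds). Time passes only in rows, so rows that repeat a pose let the fingers close. It gives the time, the measured TCP pose, the force, the opening and the grip force at its end, in the units of the state.
- manip.read_state(): the state, without advancing time (a new reading comes with each control period).
- viewer.camera(name): name is "scene" or "top"; returns a dict with "frame" (480x640x3 uint8, blue, green, red), "z_map" (480x640 float32, mm along the optical axis (not along the pixel's ray), 0 where there is no reading), "fx", "fy", "cx", "cy" (pixels), "origin" and "orientation" of the camera in the world. Camera axes: x right, y down, z forward; pixel columns grow to the right and rows downward; lengths in mm; the calibration is good to about 2 mm. A picture is of the moment at which its call begins.
- manip.sign_off(): hands the job in; it is judged then, once.
The state is a dict: "clock": time; "joints": joint angles; "qd": joint speeds; "effort": joint torques, N m; "eef_pos": TCP position; "eef_rot": TCP orientation; "wrist_force": force on the tool from outside, world axes, zero at the start; "moment": the same for the moment, N m; "finger_gap": finger opening in mm; "finger_force": force on a finger pad.
Only numpy, scipy, OpenCV 4.12 (cv2) and the standard library are available. Lean on these libraries where they do the work, as an engineer would, in place of code of your own. Each camera call takes 0.05 s, during which the arm holds its last target. There are 200 camera calls.

TASK

Take the long bottle brush from its copper holder and scrub the inside of the white vase with three full strokes, each right down to the bottom and then up until the brush's lower end is at the rim; stand the brush back in its holder, and then stand the vase on the round cork pad of the low shelf. Also line up all the small jars on the shelf, before or after that: blue jars along the back row and green jars along the front row, each upright and wholly on its own felt pad, filling each row without gaps from the end farthest from the cork pad. Leave the other things on the console where they are.

Things in the scene. Friction and masses are not known exactly. Their poses are not given: they have to be found in the camera images.
- shelf: low display shelf, fixed: dark wood board 240 x 400 mm on brass feet, flat top 40 mm above the table, brass lip 12 mm high along the back edge only. Origin: centre of its underside; x front to back (away from the robot), y along it to the robot's left. Pads in its frame (mm): back row x 43, front row x -43, both y 120, 40, -40; cork pad (0, -135)
- pad_back1 (a point): centre of the blue felt pad number 1 of the back row on the shelf's top (pad 64 mm across, paper-thin); pad 1 is at the end of the shelf farthest from the cork pad, pad 3 the nearest to it. z up; x and y along the shelf's x and y
- pad_back2 (a point): centre of the blue felt pad number 2 of the back row on the shelf's top (pad 64 mm across, paper-thin); pad 1 is at the end of the shelf farthest from the cork pad, pad 3 the nearest to it. z up; x and y along the shelf's x and y
- pad_back3 (a point): centre of the blue felt pad number 3 of the back row on the shelf's top (pad 64 mm across, paper-thin); pad 1 is at the end of the shelf farthest from the cork pad, pad 3 the nearest to it. z up; x and y along the shelf's x and y
- pad_front1 (a point): centre of the green felt pad number 1 of the front row on the shelf's top (pad 64 mm across, paper-thin); pad 1 is at the end of the shelf farthest from the cork pad, pad 3 the nearest to it. z up; x and y along the shelf's x and y
- pad_front2 (a point): centre of the green felt pad number 2 of the front row on the shelf's top (pad 64 mm across, paper-thin); pad 1 is at the end of the shelf farthest from the cork pad, pad 3 the nearest to it. z up; x and y along the shelf's x and y
- pad_front3 (a point): centre of the green felt pad number 3 of the front row on the shelf's top (pad 64 mm across, paper-thin); pad 1 is at the end of the shelf farthest from the cork pad, pad 3 the nearest to it. z up; x and y along the shelf's x and y
- pad_vase (a point): centre of the round cork pad (86 mm across, paper-thin) at the right-hand end of the shelf's top, seen from the robot
- blue1: dark blue and white ceramic ginger jar, one solid piece, about 180 g, 65 mm tall; straight round body 52 mm in diameter from 10 to 42 mm above the base, foot 42 mm wide, narrower shoulder and lid knob above. Origin: centre of the underside, z up its axis. May be absent (None from the start).
- blue2: dark blue and white ceramic ginger jar, one solid piece, about 180 g, 65 mm tall; straight round body 52 mm in diameter from 10 to 42 mm above the base, foot 42 mm wide, narrower shoulder and lid knob above. Origin: centre of the underside, z up its axis. May be absent (None from the start).
- blue3: dark blue and white ceramic ginger jar, one solid piece, about 180 g, 65 mm tall; straight round body 52 mm in diameter from 10 to 42 mm above the base, foot 42 mm wide, narrower shoulder and lid knob above. Origin: centre of the underside, z up its axis. May be absent (None from the start).
- green1: pale green ceramic ginger jar, one solid piece, about 180 g, 65 mm tall; straight round body 52 mm in diameter from 10 to 42 mm above the base, foot 42 mm wide, narrower shoulder and lid knob above. Origin: centre of the underside, z up its axis. May be absent (None from the start).
- green2: pale green ceramic ginger jar, one solid piece, about 180 g, 65 mm tall; straight round body 52 mm in diameter from 10 to 42 mm above the base, foot 42 mm wide, narrower shoulder and lid knob above. Origin: centre of the underside, z up its axis. May be absent (None from the start).
- green3: pale green ceramic ginger jar, one solid piece, about 180 g, 65 mm tall; straight round body 52 mm in diameter from 10 to 42 mm above the base, foot 42 mm wide, narrower shoulder and lid knob above. Origin: centre of the underside, z up its axis. May be absent (None from the start).
- vase: white ceramic cylinder vase with a thin blue line near its foot, about 350 g, 62 mm outer diameter, 85 mm tall, wall 4 mm (54 mm bore), floor 6 mm thick. Origin: centre of the underside, z up. It starts somewhere among the jars on the table
- brush: long bottle brush, 190 mm, 70 g, standing upright in the copper holder (it may lean up to about 10 degrees): cream bristle head (rigid here) 34 mm in diameter from 0 to 60 mm, thin steel stem (8 mm) to 110 mm, light wooden handle 20 mm in diameter from 110 to 190 mm. Origin: centre of its lower end, z up along it towards the handle
- holder: copper brush holder, fixed: a cup 52 mm in outer diameter, 60 mm tall, wall 4 mm (44 mm bore), floor 6 mm thick, on a 72 mm wide foot. Origin: centre of the underside
- candle: candle in a squat amber glass, 48 mm across, 32 mm tall (wick to 39 mm), among the jars; bystander. Origin: centre of the underside
- dish: flat white trinket dish with keys, 72 mm across, 14 mm tall; bystander. Origin: centre of the underside
- matchbox: red matchbox 55 x 36 x 15 mm; bystander. Origin: centre of the underside
- succulent: succulent in a terracotta pot, 80 mm across, 115 mm tall; bystander. Origin: centre of the underside
- glasses_case: brown glasses case 60 x 160 x 40 mm; bystander. Origin: centre of the underside
Things that resemble listed ones, but are neither listed nor needed, are in the scene too. Leave any purple or red look-alike of the brush alone.

How it is judged:
By the outcome, as a careful person would: the job done as asked, in the order asked, and still so for the second after the job is handed in, with the robot touching nothing.
Of blue1, blue2, blue3 only 2 to 3 are there at a start; the rules pass over those that are not, and their reading is None.
Of green1, green2, green3 only 1 to 3 are there at a start; the rules pass over those that are not, and their reading is None.
At some moment in a run one of blue1, blue2, blue3, green1, green2, green3 may be knocked a few centimetres aside while the robot is not near it.
It also fails if it takes over 210 s, if anything falls off the work surface, if the arm or the gripper's body presses on something with over 40 N, if the wrist force passes 120 N, or if a joint passes its speed limit or range.

## Working session

There is one attempt and no reset: what is moved stays moved. The work goes in short steps, Python scripts to look and compute and a tool call to move; the robot and the scene stay as the last step left them, time stands still between calls to the robot, and variables do not carry over. Pictures are saved under pics/ and viewed, at most 14 in all, crops included, and the job is handed in when it is done.

Besides the shell and the picture viewer there is one more tool, called after "Emit:" in YAML: its name, and indented under it one key for each argument. move_arm: Moves the arm, as the interface text tells. Its arguments: {"type":"object","properties":{"moves":{"type":"array"},"jaw":{"type":"number"},"squeeze":{"type":"number"}},"required":["moves"]}

```bash
mkdir -p pics; cat > h.py <<'E'
import numpy as np, cv2
from cell import manip, viewer
from scipy.spatial.transform import Rotation as R
def cam(n):
    c=viewer.camera(n); o=np.array(c["orientation"],float)
    c["R"]=o if o.shape==(3,3) else R.from_euler("xyz",o).as_matrix()
    z=c["z_map"].astype(float); v,u=np.mgrid[:480,:640]
    P=np.stack([(u-c["cx"])/c["fx"]*z,(v-c["cy"])/c["fy"]*z,z],-1)
    W=P@c["R"].T+np.array(c["origin"]); W[z==0]=np.nan
    c["W"]=W; return c
def save(n,c,box=None,s=1):
    f=c["frame"]
    if box: x0,y0,x1,y1=box; f=f[y0:y1,x0:x1]
    cv2.imwrite("pics/"+n+".png",cv2.resize(f,None,fx=s,fy=s,interpolation=cv2.INTER_CUBIC))
E
python3 - <<'E'
from h import *
for n in("top","scene"):
    c=cam(n); save(n+"0",c,s=1.25); print(n,c["origin"],c["orientation"],c["fx"],c["cx"],c["cy"])
print(manip.read_state(),manip.grasp_offset)
E
```

```text
top [ 312.38440202   52.47897823 1307.18293282] [-2.93538705e+00 -1.46458921e-04 -1.59857012e+00] 459.2265734098803 319.0765038541894 244.10392410718717
scene [1063.85673786 -374.00613708  919.39877511] [-2.4792614  -0.01678355  0.89903107] 458.9703863601201 319.86675903799056 237.6310264951581
{'clock': 0.1, 'joints': array([-1.21257278e+00,  3.00407823e-01,  1.52151017e+00,  3.61172688e-05,
        1.32072020e+00, -6.65674727e-02]), 'qd': array([ 0.00119089, -0.00226567, -0.00013195, -0.00043177, -0.00188444,
        0.00090737]), 'effort': array([ 4.57002234e-04, -5.32645333e+01, -3.53283656e+01,  7.09144771e-02,
        2.34898890e-02, -7.26737676e-05]), 'eef_pos': array([ 226.61065642, -500.88601872,  204.95104119]), 'eef_rot': array([-3.14055176e+00, -1.04454545e-04,  4.24782013e-01]), 'wrist_force': array([-0.17284969,  1.0345349 , -0.22546755]), 'moment': array([-0.0126333 ,  0.00342351, -0.0464959 ]), 'finger_force': 0.0, 'finger_gap': 94.00202444024099} 18.8
```

View pics/top0.png

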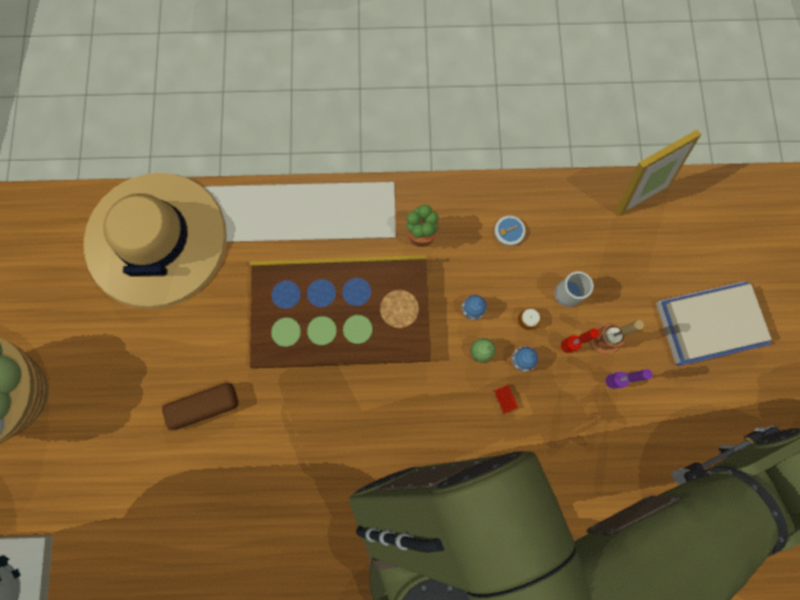

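View pics/scene0.png

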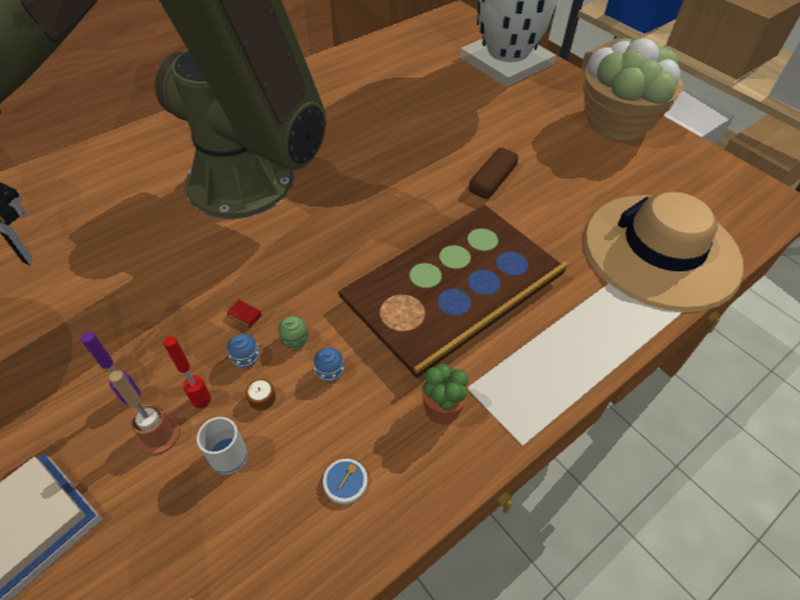

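Brush candidates (top0 picture): tan handle in copper cup (625,332); red (580,340); purple (628,378). By the description I choose the tan/cream one in the copper cup. I'll check it in a crop and measure.

```bash
python3 - <<'E'
from h import *
c=cam("top"); save("crop_t",c,(360,160,620,330),3)
s=cam("scene"); save("crop_s",s,(60,230,300,400),3)
for n,k in(("top",c),("scene",s)):
    W=k["W"]; h=W[...,2]
    m=((h>8)&(W[...,0]>150)&(W[...,0]<800)&(W[...,1]>-420)&(W[...,1]<420)).astype(np.uint8)
    if n=="top": m[330:]=0
    N,L,st,ce=cv2.connectedComponentsWithStats(m)
    print(n,"table",np.nanmedian(h[150:160,420:440]) )
    for i in range(1,N):
        if st[i,4]<40: continue
        P=W[L==i]; print(np.round(ce[i]),st[i,4],"min",P.min(0).round(),"max",P.max(0).round(),"z95",np.percentile(P[:,2],95).round())
E
```

```text
top table 0.6211318938751447
[338. 180.] 699 min [713. -52.  10.] max [788.  26. 119.] z95 113.0
[408. 184.] 445 min [ 721. -259.    8.] max [ 793. -188.   24.] z95 21.0
[271. 250.] 12121 min [445. -22.   8.] max [702. 381.  60.] z95 47.0
[459. 231.] 592 min [ 570. -382.    8.] max [ 631. -319.   93.] z95 87.0
[380. 246.] 308 min [ 544. -153.   13.] max [ 596. -100.   70.] z95 63.0
[424. 255.] 244 min [ 519. -274.    8.] max [ 566. -228.   39.] z95 36.0
[503. 262.] 89 min [ 483. -420.  121.] max [ 500. -413.  201.] z95 197.0
[472. 272.] 517 min [ 462. -420.    8.] max [ 527. -320.  195.] z95 190.0
[386. 280.] 308 min [ 444. -166.   10.] max [ 496. -114.   69.] z95 62.0
[420. 287.] 323 min [ 422. -258.    8.] max [ 474. -207.   70.] z95 63.0
[489. 304.] 66 min [ 384. -420.    9.] max [ 408. -414.   64.] z95 61.0
[187. 319.] 107 min [358. 406.  13.] max [410. 420.  46.] z95 43.0
[405. 319.] 266 min [ 336. -212.    8.] max [ 394. -161.   22.] z95 20.0
scene table -0.006541663361872452
[26. 28.] 3405 min [ 164. -365.  468.] max [ 233. -191.  582.] z95 573.0
[204.  59.] 10630 min [ 150. -
[... 285 characters left out ...]
    8.] max [ 393. -161.   20.] z95 18.0
[234. 265.] 493 min [ 443. -167.    8.] max [ 499. -115.   67.] z95 60.0
[194. 280.] 540 min [ 422. -261.    9.] max [ 476. -206.   68.] z95 60.0
[149. 299.] 737 min [ 461. -355.    8.] max [ 496. -321.  192.] z95 190.0
[262. 291.] 526 min [ 543. -153.    9.] max [ 595. -100.   68.] z95 60.0
[104. 307.] 154 min [ 388. -420.    8.] max [ 501. -415.  198.] z95 196.0
[208. 314.] 442 min [ 516. -276.    8.] max [ 565. -229.   39.] z95 34.0
[127. 336.] 337 min [ 468. -420.    8.] max [ 518. -399.   68.] z95 67.0
[177. 355.] 1297 min [ 569. -381.    8.] max [ 632. -320.   89.] z95 85.0
[275. 384.] 994 min [ 720. -258.    8.] max [ 791. -188.   23.] z95 19.0
```

View pics/crop_t.png

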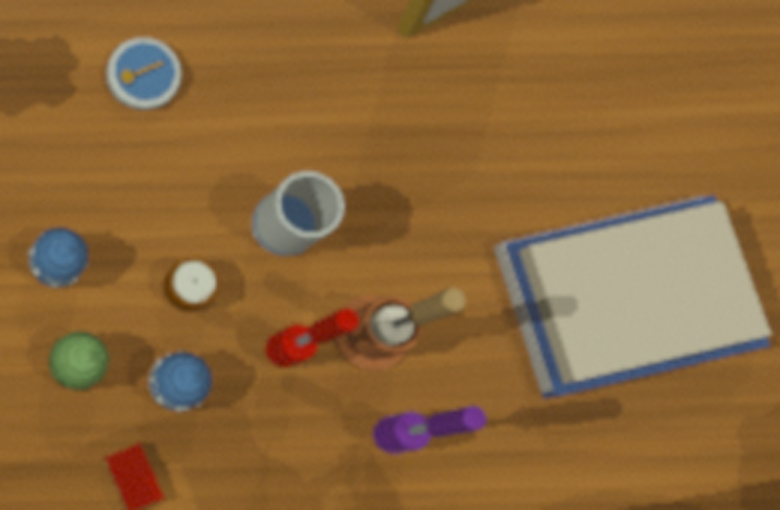

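View pics/crop_s.png

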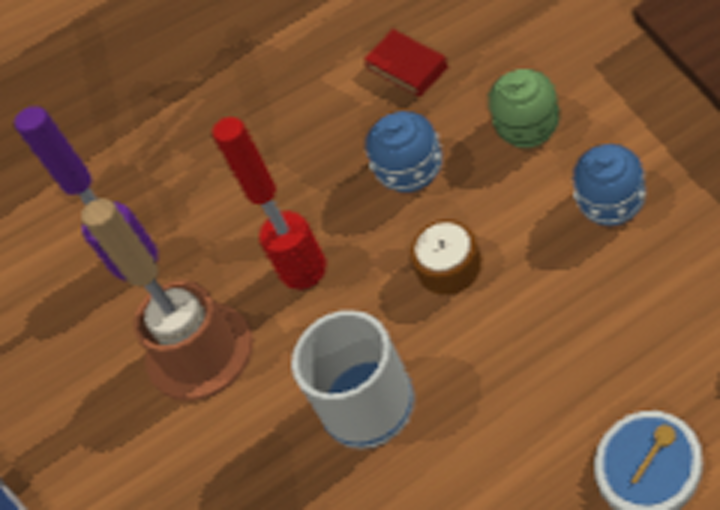

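```bash
python3 - <<'E'
from h import *
for n in("top","scene"):
    k=cam(n); W=k["W"]; h=W[...,2]; hsv=cv2.cvtColor(k["frame"],cv2.COLOR_BGR2HSV)
    pl=(abs(h-40)<6)
    for nm,lo,hi in(("blue",(100,80,40),(125,255,255)),("green",(35,50,60),(75,255,255)),("cork",(8,60,120),(22,190,255))):
        m=(cv2.inRange(hsv,lo,hi)>0)&pl&(W[...,1]>-40)&(W[...,0]>440)&(W[...,0]<680)
        m=cv2.morphologyEx(m.astype(np.uint8),cv2.MORPH_OPEN,np.ones((3,3)))
        N,L,st,ce=cv2.connectedComponentsWithStats(m)
        for i in range(1,N):
            if st[i,4]>60:
                P=W[L==i]; print(n,nm,st[i,4],((P.min(0)+P.max(0))/2).round(1),P.mean(0).round(1))
    def near(x0,x1,y0,y1,z0,z1): 
        return (W[...,0]>x0)&(W[...,0]<x1)&(W[...,1]>y0)&(W[...,1]<y1)&(h>z0)&(h<z1)
    # brush/holder region
    H,S,V=[hsv[...,i].astype(int) for i in range(3)]
    P_=near(440,560,-520,-370,5,215)
    pur=P_&(H>125)&(H<165)&(S>80)
    for z0 in(20,100,120,140,160,180):
        for nm,m in(("tan",P_&~pur&(h>z0)&(h<z0+20)),("pur",pur&(h>z0)&(h<z0+20))):
            if m.sum()>3: P=W[m]; print(n,nm,z0,m.sum(),"mean",P.mean(0).round(1),"mid",((P.min(0)+P.max(0))/2).round(1),"ext",np.ptp(P,0).round())
    m=near(440,560,-470,-370,52,64)&~pur; P=W[m]; print(n,"cup rim",P.min(0).round(1),P.max(0).round(1))
    m=near(440,560,-470,-370,64,80)&~pur; P=W[m]; print(n,"bristle",P.min(0).round(1),P.max(0).round(1))
    m=near(560,640,-390,-310,80,95); P=W[m]; print(n,"vase rim",P.min(0).round(1),P.max(0).round(1))
E
```

```text
top blue 289 [611.5 140.5  40.1] [612.8 140.8  41.7]
top blue 303 [611.4 222.2  40.8] [612.4 220.   41.6]
top blue 290 [607.8 299.1  40.5] [606.5 300.1  41.5]
top green 374 [525.4 220.   40.6] [525.2 218.8  41.6]
top green 352 [526.2 140.1  40.4] [525.6 140.   41.7]
top green 354 [524.7 300.4  40.8] [524.7 299.5  41.6]
top cork 660 [569.4  45.2  40.1] [570.5  44.6  41.5]
top tan 20 46 mean [ 485.5 -411.2   31.2] mid [ 491.7 -419.8   30.3] ext [48. 44. 19.]
top tan 120 25 mean [ 490.3 -417.7  129.9] mid [ 491.4 -420.4  129.8] ext [16. 12. 19.]
top tan 140 26 mean [ 489.  -418.7  150.1] mid [ 492.  -421.3  149.7] ext [19. 13. 18.]
top tan 160 29 mean [ 490.8 -418.   169.5] mid [ 492.3 -420.5  169.3] ext [20. 14. 18.]
top tan 180 65 mean [ 491.5 -422.4  193.4] mid [ 492.6 -423.9  189.8] ext [20. 18. 19.]
top cup rim [ 468.3 -449.7   52. ] [ 518.6 -398.9   63.9]
top bristle [ 467.5 -443.7   64.1] [ 509.  -400.6   75.9]
top vase rim [ 571.4 -381.3   80. ] [ 631.1 -318.4   91.2]
scene blue 352 [607.3 300.7  40.6] [607.5 299.8  40.9]
scene blue 386 [607.4 221.2  40.8] [607.9 220.   40.9]
sc
[... 297 characters left out ...]
 [ 508.3 -423.7   30.4] mid [ 497.4 -424.6   30. ] ext [42. 51. 20.]
scene tan 100 17 mean [ 494.1 -424.6  108.2] mid [ 495.2 -426.   109.4] ext [ 8. 15. 19.]
scene tan 120 69 mean [ 497.6 -423.7  130.5] mid [ 496.8 -424.1  130.2] ext [10. 19. 20.]
scene tan 140 67 mean [ 498.  -424.1  150.3] mid [ 496.8 -424.3  149.8] ext [12. 18. 19.]
scene tan 160 77 mean [ 497.9 -423.7  169.7] mid [ 496.7 -424.2  169.8] ext [11. 19. 19.]
scene tan 180 138 mean [ 494.  -424.2  192. ] mid [ 490.6 -424.3  188.8] ext [21. 19. 17.]
scene cup rim [ 465.4 -450.1   52. ] [ 517.7 -399.3   64. ]
scene bristle [ 473.7 -440.9   64. ] [ 507.6 -408.4   79.7]
scene vase rim [ 569.1 -380.5   80. ] [ 630.6 -319.7   87.9]
```

Choice confirmed: the cream and tan brush sits in the copper cup near crop_t (392,322), upright, with its axis at about (491,-424). There are two blue jars, at crop_t (60,257) and (182,380), one green at (80,360), and the vase at (300,212).

```bash
cat >> h.py <<'E'
def goal(x,y,z,yaw=None):
    "shift (m) in tool axes and turn from the present pose to a TCP goal (mm, world), tool down"
    s=manip.read_state(); M=R.from_euler("xyz",s["eef_rot"]); 
    d=M.inv().apply(np.array([x,y,z])-s["eef_pos"])/1000
    t=0 if yaw is None else -((yaw-s["eef_rot"][2]+np.pi)%(2*np.pi)-np.pi)
    print("shift",d.round(4),"turn",round(t,3),"dist",np.linalg.norm(d).round(3))
E
python3 -c "
from h import *
goal(226.6,-501,300,.425); goal(491,-424,300,.859)"
```

```text
shift [-0.     -0.0001 -0.0948] turn -0.0 dist 0.095
shift [ 0.2726  0.0387 -0.0948] turn -0.434 dist 0.291
```

Emit:
move_arm:
  moves:
    - [0,0,-0.04,0]
    - [0,0,-0.08,0]
    - [0.04,0.005,-0.095,-0.06]
    - [0.08,0.011,-0.095,-0.12]
    - [0.12,0.017,-0.095,-0.19]
    - [0.16,0.023,-0.095,-0.25]
    - [0.2,0.028,-0.095,-0.31]
    - [0.235,0.033,-0.095,-0.37]
    - [0.26,0.037,-0.095,-0.42]
    - [0.2726,0.0387,-0.095,-0.434]
    - [0.2726,0.0387,-0.095,-0.434]
    - [0.2726,0.0387,-0.095,-0.434]
  jaw: 0.05

```text
clock: 1.5
eef_pos: [490.2, -424.5, 300.4]
eef_rot: [-3.141, 0.0, 0.857]
wrist_force: [-0.7, -0.3, 0.2]
finger_gap: 49.9
finger_force: 0.0
```

```bash
python3 -c "
from h import *
s=manip.read_state(); print(s['clock'],s['eef_pos'],s['eef_rot'],s['joints'],s['finger_gap'])
goal(491,-424,148,.859)"
```

```text
1.5 [ 490.20897915 -424.45271485  300.41053083] [-3.14141955e+00  1.96195692e-04  8.57245639e-01] [-7.70018121e-01  4.87681539e-01  1.04741556e+00 -2.05784874e-04
  1.60665731e+00 -5.64747771e-02] 49.85261126534602
shift [0.0009 0.0003 0.1524] turn -0.002 dist 0.152
```

Emit:
move_arm:
  moves:
    - [0.001,0,0.03,0]
    - [0.001,0,0.06,0]
    - [0.001,0,0.09,0]
    - [0.001,0,0.115,0]
    - [0.001,0,0.135,0]
    - [0.001,0,0.147,0]
    - [0.001,0,0.152,0]
    - [0.001,0,0.152,0]
    - [0.001,0,0.152,0]

```text
clock: 2.4
eef_pos: [491.7, -423.7, 149.6]
eef_rot: [3.14, 0.0, 0.858]
wrist_force: [0.2, -0.5, -0.5]
finger_gap: 50.1
finger_force: 0.0
```

Emit:
move_arm:
  moves:
    - [0,0,0,0]
    - [0,0,0,0]
    - [0,0,0,0]
    - [0,0,0,0]
    - [0,0,0,0]
    - [0,0,0,0]
    - [0,0,0,0]
    - [0,0,0,0]
    - [0,0,0,0]
    - [0,0,0,0]
  jaw: 0.01
  squeeze: 25

```text
clock: 3.4
eef_pos: [491.7, -423.3, 148.5]
eef_rot: [3.141, -0.0, 0.859]
wrist_force: [-0.4, 0.0, 1.8]
finger_gap: 19.6
finger_force: 25.0
```

Emit:
move_arm:
  moves:
    - [0,0,-0.01,0]
    - [0,0,-0.025,0]
    - [0,0,-0.045,0]
    - [0,0,-0.07,0]
    - [0,0,-0.09,0]
    - [0,0,-0.105,0]
    - [0,0,-0.115,0]
    - [0,0,-0.115,0]
    - [0,0,-0.115,0]

```text
clock: 4.3
eef_pos: [491.5, -423.2, 263.1]
eef_rot: [-3.141, -0.0, 0.859]
wrist_force: [0.5, 0.5, -1.4]
finger_gap: 19.8
finger_force: 25.0
```

```bash
python3 - <<'E'
from h import *
for n in("top","scene"):
    k=cam(n); W=k["W"]; h=W[...,2]
    if n=="scene": save("lift_s",k,(60,200,300,400),3)
    m=(W[...,0]>440)&(W[...,0]<545)&(W[...,1]>-470)&(W[...,1]<-380)&(h>64)&(h<235)
    for z in range(100,230,20):
        q=m&(h>z)&(h<=z+20)
        if q.sum(): P=W[q]; print(n,z,q.sum(),P.min(0).round(),P.max(0).round())
    if m.sum(): print("lowest",h[m].min())
    q=(W[...,0]>560)&(W[...,0]<640)&(W[...,1]>-390)&(W[...,1]<-310)&(h>78)&(h<95); P=W[q]
    if q.sum(): print(n,"vase",P.min(0).round(1),P.max(0).round(1))
goal(600,-350.5,266)
E
```

```text
top 120 30 [ 475. -424.  125.] [ 506. -407.  140.]
top 140 43 [ 475. -429.  141.] [ 507. -407.  159.]
top 160 80 [ 475. -438.  160.] [ 508. -406.  180.]
top 180 69 [ 477. -433.  180.] [ 507. -408.  198.]
top 200 14 [ 488. -425.  201.] [ 495. -420.  218.]
lowest 64.21874762269022
top vase [ 571.2 -382.3   78.3] [ 630.7 -319.3   91.1]
scene 120 100 [ 487. -441.  120.] [ 507. -407.  140.]
scene 140 127 [ 489. -441.  140.] [ 508. -407.  160.]
scene 160 228 [ 473. -441.  160.] [ 508. -407.  180.]
scene 180 131 [ 476. -439.  180.] [ 506. -408.  200.]
scene 200 34 [ 489. -428.  200.] [ 494. -420.  219.]
scene 220 20 [ 491. -433.  220.] [ 499. -416.  235.]
lowest 120.39881776660945
scene vase [ 568.1 -380.5   78.1] [ 630.7 -319.7   88.3]
shift [ 0.1259  0.0347 -0.0035] turn 0 dist 0.131
```

View pics/lift_s.png

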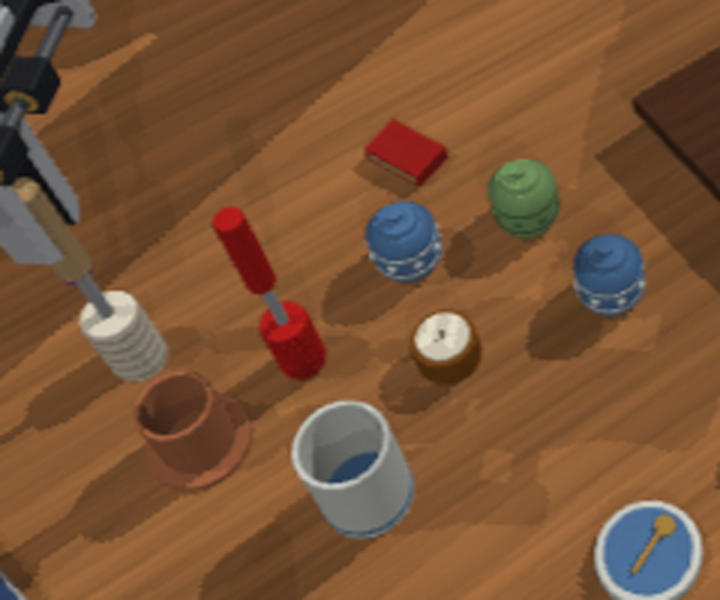

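Brush is held straight with its lower end at z≈120, and the cup is empty (lift_s 190,420). The vase mouth is free at (340,445). Next I move above the vase.

Emit:
move_arm:
  moves:
    - [0.015,0.004,0,0]
    - [0.035,0.01,0,0]
    - [0.06,0.017,0,0]
    - [0.085,0.024,0,0]
    - [0.107,0.03,0,0]
    - [0.12,0.033,0,0]
    - [0.1265,0.034,0,0]
    - [0.1265,0.034,0,0]
    - [0.1265,0.034,0,0]
    - [0.1265,0.034,0,0]

```text
clock: 5.4
eef_pos: [599.4, -350.4, 263.6]
eef_rot: [3.141, 0.0, 0.858]
wrist_force: [-0.4, -0.6, -0.1]
finger_gap: 19.2
finger_force: 25.0
```

```bash
python3 - <<'E'
from h import *
for n in("top","scene"):
    k=cam(n); W=k["W"]; h=W[...,2]
    if n=="scene": save("above_s",k,(90,230,270,380),3)
    for nm,a,b in(("vase",78,95),("bristle",122,182)):
        q=(W[...,0]>560)&(W[...,0]<640)&(W[...,1]>-390)&(W[...,1]<-310)&(h>a)&(h<b); P=W[q]
        if q.sum(): print(n,nm,P.min(0).round(1),P.max(0).round(1))
s=manip.read_state();print(s["eef_pos"])
E
```

```text
top vase [ 572.8 -360.7   78.8] [ 631.1 -319.3   91.1]
top bristle [ 587.2 -347.4  123.9] [ 612.7 -333.7  181.8]
scene vase [ 575.8 -380.5   78.2] [ 631.2 -319.5   88.4]
scene bristle [ 582.5 -368.7  122.4] [ 615.9 -334.2  182. ]
[ 599.53594445 -350.29079439  263.64723418]
```

View pics/above_s.png

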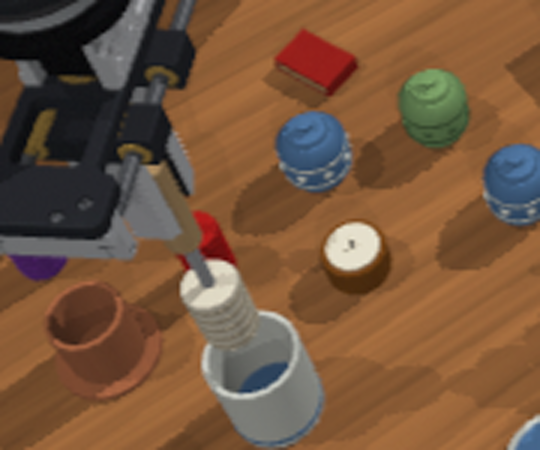

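Brush hangs centred over the vase mouth (above_s 255,330), within 2 mm. Now the strokes.

Emit:
move_arm:
  moves:
    - [0.0015,0,0,0]
    - [0.0015,0,0.015,0]
    - [0.0015,0,0.035,0]
    - [0.0015,0,0.06,0]
    - [0.0015,0,0.085,0]
    - [0.0015,0,0.102,0]
    - [0.0015,0,0.111,0]
    - [0.0015,0,0.1155,0]
    - [0.0015,0,0.1155,0]
    - [0.0015,0,0.1155,0]
    - [0.0015,0,0.1155,0]

```text
clock: 6.6
eef_pos: [601.1, -348.7, 148.5]
eef_rot: [3.141, -0.0, 0.859]
wrist_force: [-0.3, 0.4, -1.1]
finger_gap: 19.0
finger_force: 25.0
```

Emit:
move_arm:
  moves:
    - [0,0,0.0005,0]
    - [0,0,-0.015,0]
    - [0,0,-0.035,0]
    - [0,0,-0.055,0]
    - [0,0,-0.07,0]
    - [0,0,-0.08,0]
    - [0,0,-0.08,0]
    - [0,0,-0.08,0]
    - [0,0,-0.08,0]

```text
clock: 7.5
eef_pos: [600.8, -348.4, 226.8]
eef_rot: [-3.14, 0.0, 0.859]
wrist_force: [0.2, 0.0, -0.7]
finger_gap: 19.7
finger_force: 25.0
```

Emit:
move_arm:
  moves:
    - [0,0,0.015,0]
    - [0,0,0.035,0]
    - [0,0,0.055,0]
    - [0,0,0.072,0]
    - [0,0,0.0805,0]
    - [0,0,0.0805,0]
    - [0,0,0.0805,0]
    - [0,0,0.0805,0]

```text
clock: 8.3
eef_pos: [600.9, -348.5, 147.2]
eef_rot: [-3.141, 0.0, 0.859]
wrist_force: [-0.2, 0.7, -1.1]
finger_gap: 19.9
finger_force: 25.0
```

Emit:
move_arm:
  moves:
    - [0,0,-0.015,0]
    - [0,0,-0.035,0]
    - [0,0,-0.055,0]
    - [0,0,-0.072,0]
    - [0,0,-0.0805,0]
    - [0,0,-0.0805,0]
    - [0,0,-0.0805,0]
    - [0,0,-0.0805,0]

```text
clock: 9.1
eef_pos: [600.8, -348.4, 226.8]
eef_rot: [-3.14, 0.0, 0.859]
wrist_force: [0.3, -0.1, -0.2]
finger_gap: 19.8
finger_force: 25.0
```

Emit:
move_arm:
  moves:
    - [0,0,0.015,0]
    - [0,0,0.035,0]
    - [0,0,0.055,0]
    - [0,0,0.072,0]
    - [0,0,0.0805,0]
    - [0,0,0.0805,0]
    - [0,0,0.0805,0]
    - [0,0,0.0805,0]

```text
clock: 9.9
eef_pos: [601.0, -348.6, 147.5]
eef_rot: [3.142, -0.0, 0.859]
wrist_force: [0.6, 1.0, 0.2]
finger_gap: 20.0
finger_force: 25.0
```

Emit:
move_arm:
  moves:
    - [0,0,-0.015,0]
    - [0,0,-0.035,0]
    - [0,0,-0.055,0]
    - [0,0,-0.072,0]
    - [0,0,-0.0805,0]
    - [0,0,-0.0805,0]
    - [0,0,-0.0805,0]
    - [0,0,-0.0805,0]

```text
clock: 10.7
eef_pos: [600.8, -348.4, 226.9]
eef_rot: [-3.14, 0.0, 0.859]
wrist_force: [0.6, 0.2, 0.0]
finger_gap: 19.9
finger_force: 25.0
```

```bash
python3 - <<'E'
from h import *
k=cam("scene"); W=k["W"]; h=W[...,2]
save("stroke_s",k,(90,230,270,380),3)
goal(491.5,-423.2,263)
E
```

```text
shift [-0.128 -0.034 -0.036] turn 0 dist 0.137
```

View pics/stroke_s.png

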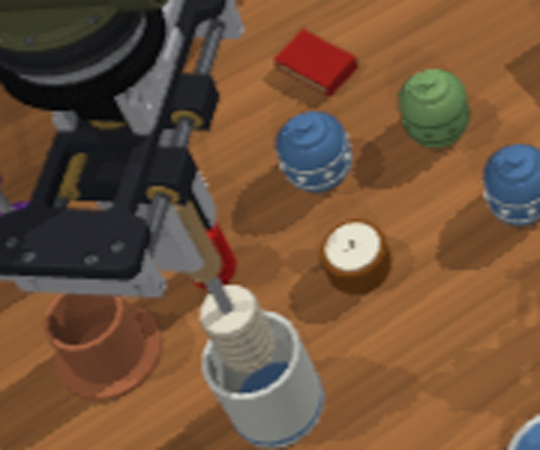

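```bash
python3 - <<'E'
from h import *
k=cam("scene"); W=k["W"]; h=W[...,2]
hsv=cv2.cvtColor(k["frame"],cv2.COLOR_BGR2HSV)
# bristle column through the brush axis: world z profile
for v in range(320,366,2):
    print(v,[f"{W[v,u,0]:.0f},{W[v,u,1]:.0f},{h[v,u]:.0f}" for u in (172,174,176,178)])
E
```

```text
320 ['493,-319,0', '496,-315,0', '497,-312,-2', '501,-308,1']
322 ['495,-321,-3', '501,-318,1', '502,-314,-2', '506,-311,1']
324 ['500,-323,-3', '503,-320,-2', '506,-316,-1', '511,-313,1']
326 ['504,-325,-4', '509,-322,1', '512,-319,1', '515,-315,1']
328 ['599,-335,147', '514,-324,1', '516,-321,1', '518,-318,0']
330 ['602,-337,146', '605,-334,148', '521,-323,1', '523,-320,1']
332 ['606,-339,147', '608,-336,146', '600,-332,129', '528,-322,2']
334 ['609,-341,145', '609,-338,142', '605,-334,131', '579,-329,82']
336 ['613,-343,146', '612,-340,142', '609,-336,132', '581,-331,80']
338 ['613,-344,141', '613,-341,136', '611,-338,130', '607,-335,118']
340 ['615,-346,138', '614,-343,131', '613,-340,126', '609,-336,115']
342 ['615,-348,131', '614,-345,126', '612,-341,118', '610,-338,109']
344 ['615,-349,124', '616,-346,123', '614,-343,115', '612,-340,108']
346 ['615,-351,119', '617,-348,118', '613,-345,107', '613,-342,103']
348 ['615,-353,112', '614,-350,106', '614,-346,102', '614,-343,98']
350 ['615,-354,106', '615,-351,101', '617,-348,100', '614,-345,91']
352 ['613,-356,96', '613,-353,91', '615,-350,91', '575,-344,11']
354 ['573,-356,16', '574,-353,13', '578,-350,14', '581,-347,15']
356 ['574,-358,10', '578,-355,13', '581,-352,14', '585,-349,15']
358 ['578,-360,10', '583,-357,14', '586,-354,14', '587,-351,12']
360 ['583,-362,11', '586,-359,12', '627,-357,86', '630,-354,87']
362 ['625,-365,84', '627,-362,83', '628,-359,81', '629,-356,77']
364 ['623,-367,74', '626,-364,75', '628,-361,74', '629,-358,71']
```

Top of the head is at ~146 and its lower end at ~86, so at the rim. Three strokes are complete; the brush goes back to the holder.

Emit:
move_arm:
  moves:
    - [0,0,-0.018,0]
    - [0,0,-0.036,0]
    - [-0.015,-0.004,-0.038,0]
    - [-0.035,-0.009,-0.038,0]
    - [-0.06,-0.016,-0.038,0]
    - [-0.085,-0.023,-0.038,0]
    - [-0.107,-0.029,-0.038,0]
    - [-0.121,-0.032,-0.038,0]
    - [-0.128,-0.034,-0.038,0]
    - [-0.128,-0.034,-0.038,0]
    - [-0.128,-0.034,-0.038,0]
    - [-0.128,-0.034,-0.038,0]

```text
clock: 12.0
eef_pos: [492.3, -422.7, 265.7]
eef_rot: [-3.141, -0.0, 0.86]
wrist_force: [0.5, -0.1, -0.6]
finger_gap: 19.7
finger_force: 25.0
```

```bash
python3 - <<'E'
from h import *
for n in("top","scene"):
    k=cam(n); W=k["W"]; h=W[...,2]
    for nm,a,b in(("cup",52,62),("bristle",115,185)):
        q=(W[...,0]>455)&(W[...,0]<530)&(W[...,1]>-460)&(W[...,1]<-390)&(h>a)&(h<b); P=W[q]
        if q.sum(): print(n,nm,P.min(0).round(1),P.max(0).round(1))
s=manip.read_state();print(s["eef_pos"]); goal(491.5,-423.3,148.5)
E
```

```text
top cup [ 468.1 -446.1   52.4] [ 518.3 -398.4   62. ]
top bristle [ 475.4 -435.1  127.8] [ 507.5 -404.9  184.8]
scene cup [ 463.9 -450.3   52.1] [ 518.3 -399.2   61.8]
scene bristle [ 476.3 -440.4  126.6] [ 508.6 -406.4  185. ]
[ 492.19245576 -422.8040829   265.8122288 ]
shift [-0.0008 -0.0002  0.1173] turn 0 dist 0.117
```

Emit:
move_arm:
  moves:
    - [-0.0008,0,0.012,0]
    - [-0.0008,0,0.03,0]
    - [-0.0008,0,0.055,0]
    - [-0.0008,0,0.08,0]
    - [-0.0008,0,0.098,0]
    - [-0.0008,0,0.108,0]
    - [-0.0008,0,0.114,0]
    - [-0.0008,0,0.117,0]
    - [-0.0008,0,0.117,0]
    - [-0.0008,0,0.117,0]

```text
clock: 13.1
eef_pos: [491.4, -424.0, 149.7]
eef_rot: [3.14, 0.0, 0.859]
wrist_force: [-0.1, -0.7, -0.7]
finger_gap: 19.3
finger_force: 25.0
```

Emit:
move_arm:
  moves:
    - [0,0,0,0]
    - [0,0,0,0]
    - [0,0,0,0]
    - [0,0,0,0]
    - [0,0,0,0]
    - [0,0,0,0]
    - [0,0,0,0]
  jaw: 0.05

```text
clock: 13.8
eef_pos: [491.1, -423.9, 148.9]
eef_rot: [-3.142, -0.0, 0.859]
wrist_force: [0.2, 0.0, 0.2]
finger_gap: 50.0
finger_force: 0.0
```

Emit:
move_arm:
  moves:
    - [0,0,-0.015,0]
    - [0,0,-0.035,0]
    - [0,0,-0.065,0]
    - [0,0,-0.1,0]
    - [0,0,-0.13,0]
    - [0,0,-0.13,0]
    - [0,0,-0.13,0]

```text
clock: 14.5
eef_pos: [491.2, -423.9, 279.9]
eef_rot: [3.14, 0.0, 0.859]
wrist_force: [1.1, 0.1, -0.3]
finger_gap: 49.8
finger_force: 0.0
```

```bash
python3 - <<'E'
from h import *
for n in("top","scene"):
    k=cam(n); W=k["W"]; h=W[...,2]
    for nm,a,b in(("low",70,110),("handle",120,170),("top",170,202)):
        q=(W[...,0]>455)&(W[...,0]<540)&(W[...,1]>-470)&(W[...,1]<-380)&(h>a)&(h<b); P=W[q]
        if q.sum(): print(n,nm,P.min(0).round(1),P.max(0).round(1))
    for nm,x0,x1,y0,y1,a,b in(("vase",560,640,-390,-310,78,95),("blueA",530,610,-165,-90,8,75),("green",435,505,-175,-105,8,75),("blueB",412,484,-270,-197,8,75)):
        q=(W[...,0]>x0)&(W[...,0]<x1)&(W[...,1]>y0)&(W[...,1]<y1)&(h>a)&(h<b); P=W[q]
        if q.sum(): print(n,nm,((P.min(0)+P.max(0))/2).round(1),np.ptp(P,0).round())
goal(600.3,-350.3,280)
E
```

```text
top low [ 477.7 -427.4   70.1] [ 502.3 -412.7  105.6]
top handle [ 481.7 -430.9  120.1] [ 501.  -415.2  169.5]
top top [ 481.5 -433.5  171.4] [ 499.5 -415.2  201. ]
top vase [ 601.1 -350.4   85.2] [60. 61. 14.]
top blueA [ 569.4 -124.8   38.9] [52. 58. 61.]
top green [ 470.4 -139.7   40.7] [52. 51. 55.]
top blueB [ 448.  -232.7   39.1] [52. 51. 61.]
scene low [ 489.5 -429.5   70.3] [ 494.9 -421.5  108. ]
scene handle [ 490.9 -434.9  120.5] [ 500.8 -415.7  169.8]
scene top [ 479.4 -435.   170.2] [ 501.7 -415.6  198.2]
scene vase [ 599.8 -350.    83.4] [62. 61. 11.]
scene blueA [ 570.1 -126.9   38.2] [51. 53. 59.]
scene green [ 470.6 -140.7   37.7] [55. 51. 58.]
scene blueB [ 448.3 -233.2   38.2] [56. 55. 60.]
shift [ 0.127   0.0349 -0.002 ] turn 0 dist 0.132
```

Brush stands in the holder, and the jars and vase are where they were. Vase next.

Emit:
move_arm:
  moves:
    - [0.03,0.008,0,0]
    - [0.065,0.018,0,0]
    - [0.1,0.027,0,0]
    - [0.127,0.035,0,0]
    - [0.127,0.035,0,0]
    - [0.127,0.035,0.04,0]
    - [0.127,0.035,0.08,0]
    - [0.127,0.035,0.12,0]
    - [0.127,0.035,0.155,0]
    - [0.127,0.035,0.17,0]
    - [0.127,0.035,0.17,0]
    - [0.127,0.035,0.17,0]
  jaw: 0.094

```text
clock: 15.8
eef_pos: [600.9, -351.2, 110.6]
eef_rot: [3.14, -0.0, 0.859]
wrist_force: [0.5, 0.5, 0.5]
finger_gap: 94.2
finger_force: 0.0
```

```bash
python3 -c "
from h import *
goal(600.3,-350.3,36)"
```

```text
shift [ 0.0002 -0.0012  0.0746] turn 0 dist 0.075
```

Emit:
move_arm:
  moves:
    - [0,-0.001,0.015,0]
    - [0,-0.001,0.035,0]
    - [0,-0.001,0.055,0]
    - [0,-0.001,0.068,0]
    - [0,-0.001,0.0745,0]
    - [0,-0.001,0.0745,0]
    - [0,-0.001,0.0745,0]

```text
clock: 16.5
eef_pos: [600.3, -350.2, 35.4]
eef_rot: [3.14, -0.0, 0.859]
wrist_force: [0.3, -0.1, 0.1]
finger_gap: 94.1
finger_force: 0.0
```

Emit:
move_arm:
  moves:
    - [0,0,0,0]
    - [0,0,0,0]
    - [0,0,0,0]
    - [0,0,0,0]
    - [0,0,0,0]
    - [0,0,0,0]
    - [0,0,0,0]
    - [0,0,0,0]
    - [0,0,0,0]
    - [0,0,0,0]
  jaw: 0.05
  squeeze: 30

```text
clock: 17.5
eef_pos: [600.0, -350.0, 34.7]
eef_rot: [3.141, -0.0, 0.859]
wrist_force: [0.5, -0.7, 2.5]
finger_gap: 62.9
finger_force: 30.0
```

Emit:
move_arm:
  moves:
    - [0,0,-0.008,0]
    - [0,0,-0.02,0]
    - [0,0,-0.04,0]
    - [0,0,-0.065,0]
    - [0,0,-0.09,0]
    - [0,0,-0.11,0]
    - [0,0,-0.12,0]
    - [0,0,-0.12,0]
    - [0,0,-0.12,0]

```text
clock: 18.4
eef_pos: [599.5, -349.7, 153.4]
eef_rot: [-3.14, 0.0, 0.859]
wrist_force: [-0.1, 0.8, -3.7]
finger_gap: 62.7
finger_force: 30.0
```

```bash
python3 - <<'E'
from h import *
for n in("top","scene"):
    k=cam(n); W=k["W"]; h=W[...,2]
    q=(W[...,0]>560)&(W[...,0]<640)&(W[...,1]>-390)&(W[...,1]<-310)&(h>100)&(h<155); P=W[q]
    if q.sum(): print(n,P.min(0).round(1),P.max(0).round(1))
    if n=="scene":
        q&=h<210; print("minz",np.sort(h[(W[...,0]>595)&(W[...,0]<640)&(W[...,1]>-370)&(W[...,1]<-325)&(h>40)])[:5])
goal(600,-350,156); goal(568.5,45,156)
E
```

```text
top [ 600.4 -326.2  121. ] [ 621.2 -317.6  153. ]
scene [ 570.9 -378.7  117.8] [ 630.6 -319.4  154.9]
minz [117.81975714 118.30887167 118.44631657 118.55128092 118.60566978]
shift [ 0.0001  0.0007 -0.0031] turn 0 dist 0.003
shift [ 0.2786 -0.2813 -0.0025] turn 0 dist 0.396
```

Emit:
move_arm:
  moves:
    - [0.015,-0.015,0,0]
    - [0.04,-0.04,0,0]
    - [0.07,-0.07,0,0]
    - [0.1,-0.101,0,0]
    - [0.13,-0.131,0,0]
    - [0.16,-0.162,0,0]
    - [0.19,-0.192,0,0]
    - [0.22,-0.222,0,0]
    - [0.245,-0.247,0,0]
    - [0.265,-0.268,0,0]
    - [0.278,-0.2815,0,0]
    - [0.278,-0.2815,0,0]

```text
clock: 19.7
eef_pos: [567.8, 46.5, 153.7]
eef_rot: [-3.14, 0.001, 0.861]
wrist_force: [-0.1, -0.5, -4.6]
finger_gap: 62.9
finger_force: 30.0
```

Emit:
move_arm:
  moves:
    - [0,0,0,0]
    - [0,0,0,0]
    - [0,0,0,0]

```text
clock: 20.0
eef_pos: [568.4, 43.6, 154.2]
eef_rot: [-3.141, 0.0, 0.858]
wrist_force: [0.7, -0.6, -4.1]
finger_gap: 63.0
finger_force: 30.0
```

```bash
python3 - <<'E'
from h import *
for n in("top","scene"):
    k=cam(n); W=k["W"]; h=W[...,2]
    q=(W[...,0]>520)&(W[...,0]<620)&(W[...,1]>0)&(W[...,1]<90)&(h>100)&(h<155); P=W[q]
    if q.sum(): print(n,P.min(0).round(1),P.max(0).round(1))
goal(568.3,45,76.5)
E
```

```text
scene [556.5  12.1 119. ] [600.2  66.9 154.9]
shift [ 0.0009 -0.0009  0.0779] turn 0 dist 0.078
```

Emit:
move_arm:
  moves:
    - [0.001,-0.001,0.015,0]
    - [0.001,-0.001,0.035,0]
    - [0.001,-0.001,0.055,0]
    - [0.001,-0.001,0.068,0]
    - [0.001,-0.001,0.075,0]
    - [0.001,-0.001,0.0785,0]
    - [0.001,-0.001,0.0785,0]
    - [0.001,-0.001,0.0785,0]

```text
clock: 20.9
eef_pos: [568.7, 45.9, 76.7]
eef_rot: [3.141, -0.001, 0.859]
wrist_force: [-0.3, -1.1, -4.6]
finger_gap: 62.5
finger_force: 30.0
```

Emit:
move_arm:
  moves:
    - [0,0,0,0]
    - [0,0,0,0]
    - [0,0,0,0]
    - [0,0,0,0]
    - [0,0,0,0]
    - [0,0,0,0]
    - [0,0,0,0]
    - [0,0,0,0]
  jaw: 0.094

```text
clock: 21.7
eef_pos: [568.3, 45.9, 76.0]
eef_rot: [3.142, -0.0, 0.859]
wrist_force: [-0.4, -0.2, 1.1]
finger_gap: 94.2
finger_force: 0.0
```

Emit:
move_arm:
  moves:
    - [0,0,-0.015,0]
    - [0,0,-0.035,0]
    - [0,0,-0.065,0]
    - [0,0,-0.1,0]
    - [0,0,-0.13,0]
    - [0,0,-0.13,0]
    - [0,0,-0.13,0]

```text
clock: 22.4
eef_pos: [568.3, 45.9, 206.9]
eef_rot: [3.141, -0.001, 0.859]
wrist_force: [0.5, 0.3, -0.7]
finger_gap: 94.2
finger_force: 0.0
```

```bash
cat >> h.py <<'E'
def locate(boxes):
    for n in("top","scene"):
        W=cam(n)["W"]; h=W[...,2]
        for nm,x,y,a,b in boxes:
            q=(abs(W[...,0]-x)<42)&(abs(W[...,1]-y)<42)&(h>a)&(h<b); P=W[q]
            if len(P): print(n,nm,((P.min(0)+P.max(0))/2).round(1),np.ptp(P,0).round(),len(P))
E
python3 - <<'E'
from h import *
locate((("vase",568,45,112,135),("blueA",570,-126,8,75),("green",470,-140,8,75),("blueB",448,-233,8,75)))
goal(570,-126,206,.859); print(manip.read_state()["joints"])
E
```

```text
top blueA [ 576.  -121.4   37.7] [65. 64. 58.] 308
top green [ 470.  -139.6   38.6] [52. 51. 58.] 308
top blueB [ 450.6 -237.6   39.7] [59. 61. 63.] 324
scene vase [569.2  44.7 119.8] [63. 62. 16.] 245
scene blueA [ 569.9 -125.8   37.2] [50. 54. 58.] 524
scene green [ 470.8 -140.9   37.9] [54. 53. 59.] 490
scene blueB [ 449.2 -233.4   38.1] [54. 55. 58.] 541
shift [-0.1286  0.1139 -0.0008] turn -0.0 dist 0.172
[ 1.62120284e-02  3.44829538e-01  1.46241625e+00 -2.35169302e-06
  1.33580630e+00  7.28232459e-01]
```

Vase stands centred on the cork. Now blue jar A goes to pad_back1.

Emit:
move_arm:
  moves:
    - [-0.025,0.02,0,-0.14]
    - [-0.055,0.048,0,-0.28]
    - [-0.085,0.075,0,-0.42]
    - [-0.11,0.098,0,-0.56]
    - [-0.1286,0.1137,0,-0.7]
    - [-0.1286,0.1137,0,-0.712]
    - [-0.1286,0.1137,0.04,-0.712]
    - [-0.1286,0.1137,0.08,-0.712]
    - [-0.1286,0.1137,0.11,-0.712]
    - [-0.1286,0.1137,0.11,-0.712]
    - [-0.1286,0.1137,0.11,-0.712]
  jaw: 0.085

```text
clock: 23.6
eef_pos: [570.4, -125.2, 96.4]
eef_rot: [-3.141, -0.0, 1.57]
wrist_force: [0.5, 0.0, 0.7]
finger_gap: 85.2
finger_force: 0.0
```

```bash
python3 - <<'E'
from h import *
locate((("blueA",570,-126,8,66),))
goal(570,-126,10,np.pi/2)
E
```

```text
scene blueA [ 568.7 -128.1   36.9] [53. 50. 58.] 447
shift [-0.0003 -0.0014  0.0879] turn -0.0 dist 0.088
```

Emit:
move_arm:
  moves:
    - [-0.001,-0.001,0.02,0]
    - [-0.001,-0.001,0.045,0]
    - [-0.001,-0.001,0.068,0]
    - [-0.001,-0.001,0.082,0]
    - [-0.001,-0.001,0.087,0]
    - [-0.001,-0.001,0.087,0]
    - [-0.001,-0.001,0.087,0]

```text
clock: 24.4
eef_pos: [570.0, -127.0, 10.2]
eef_rot: [3.14, 0.0, 1.571]
wrist_force: [-0.1, 0.7, -0.4]
finger_gap: 85.2
finger_force: 0.0
```

Emit:
move_arm:
  moves:
    - [0,0,0,0]
    - [0,0,0,0]
    - [0,0,0,0]
    - [0,0,0,0]
    - [0,0,0,0]
    - [0,0,0,0]
    - [0,0,0,0]
    - [0,0,0,0]
    - [0,0,0,0]
  jaw: 0.04
  squeeze: 25

```text
clock: 25.3
eef_pos: [569.4, -126.8, 9.1]
eef_rot: [3.141, 0.0, 1.571]
wrist_force: [-0.2, 0.3, 3.4]
finger_gap: 51.4
finger_force: 25.0
```

Emit:
move_arm:
  moves:
    - [0,0,-0.01,0]
    - [0,0,-0.03,0]
    - [0,0,-0.06,0]
    - [0,0,-0.095,0]
    - [0,0,-0.13,0]
    - [0,0,-0.16,0]
    - [0,0,-0.18,0]
    - [0,0,-0.18,0]
    - [0,0,-0.18,0]

```text
clock: 26.2
eef_pos: [569.0, -126.7, 188.3]
eef_rot: [-3.141, -0.0, 1.571]
wrist_force: [-0.1, 0.0, -3.4]
finger_gap: 51.5
finger_force: 25.0
```

```bash
python3 -c "
from h import *
goal(607.5,300,190,np.pi/2)"
```

```text
shift [ 0.4267  0.0385 -0.0017] turn 0.0 dist 0.428
```

Emit:
move_arm:
  moves:
    - [0.02,0.002,0,0]
    - [0.055,0.005,0,0]
    - [0.095,0.009,0,0]
    - [0.14,0.013,0,0]
    - [0.185,0.017,0,0]
    - [0.23,0.021,0,0]
    - [0.275,0.025,0,0]
    - [0.32,0.029,0,0]
    - [0.36,0.033,0,0]
    - [0.395,0.036,0,0]
    - [0.418,0.038,0,0]
    - [0.4265,0.0385,0,0]

```text
clock: 27.4
eef_pos: [606.9, 301.6, 186.4]
eef_rot: [-3.138, 0.001, 1.573]
wrist_force: [-0.4, 0.3, -2.5]
finger_gap: 51.0
finger_force: 25.0
```

Emit:
move_arm:
  moves:
    - [0,0,0,0]
    - [0,0,0,0]
    - [0,0,0,0]
    - [0,0,0.03,0]
    - [0,0,0.06,0]
    - [0,0,0.09,0]
    - [0,0,0.11,0]
    - [0,0,0.12,0]
    - [0,0,0.12,0]
    - [0,0,0.12,0]

```text
clock: 28.4
eef_pos: [608.4, 299.6, 70.3]
eef_rot: [3.14, -0.001, 1.57]
wrist_force: [-0.5, -0.4, -2.0]
finger_gap: 51.2
finger_force: 25.0
```

```bash
python3 -c "
from h import *
goal(607.5,300,50.6,np.pi/2)
locate((('jar',607,300,64,110),('green',470,-140,8,75),('blueB',448,-233,8,75)))"
```

```text
shift [ 0.0004 -0.0009  0.0197] turn -0.0 dist 0.02
top green [ 470.  -139.5   39. ] [52. 52. 56.] 309
top blueB [ 453.1 -225.8   38.4] [62. 65. 61.] 321
scene jar [608.1 289.9  87. ] [77. 38. 46.] 366
scene green [ 471.4 -140.8   37.6] [53. 52. 58.] 490
scene blueB [ 449.3 -233.1   36.9] [54. 56. 58.] 534
```

Emit:
move_arm:
  moves:
    - [0,-0.0005,0.008,0]
    - [0,-0.0005,0.015,0]
    - [0,-0.0005,0.0195,0]
    - [0,-0.0005,0.0205,0]
    - [0,-0.0005,0.0205,0]
    - [0,-0.0005,0.0205,0]

```text
clock: 29.1
eef_pos: [607.2, 299.8, 48.8]
eef_rot: [-3.141, -0.0, 1.571]
wrist_force: [-3.4, -1.4, 6.2]
finger_gap: 51.5
finger_force: 25.0
```

Emit:
move_arm:
  moves:
    - [0,0,0,0]
    - [0,0,0,0]
    - [0,0,0,0]
    - [0,0,0,0]
    - [0,0,0,0]
    - [0,0,0,0]
    - [0,0,0,0]
  jaw: 0.08

```text
clock: 29.8
eef_pos: [607.3, 299.7, 48.4]
eef_rot: [-3.142, 0.0, 1.571]
wrist_force: [0.4, -0.0, -0.8]
finger_gap: 80.2
finger_force: 0.0
```

Emit:
move_arm:
  moves:
    - [0,0,-0.015,0]
    - [0,0,-0.035,0]
    - [0,0,-0.065,0]
    - [0,0,-0.1,0]
    - [0,0,-0.14,0]
    - [0,0,-0.14,0]
    - [0,0,-0.14,0]

```text
clock: 30.5
eef_pos: [607.5, 299.8, 190.1]
eef_rot: [3.139, -0.001, 1.571]
wrist_force: [0.8, -0.4, 0.3]
finger_gap: 80.0
finger_force: 0.0
```

```bash
python3 -c "
from h import *
locate((('jar',607,300,48,110),('green',470,-140,8,75),('blueB',448,-233,8,75)))
goal(470.5,-140,190,np.pi/2)
"
```

```text
top green [ 470.4 -139.7   43.3] [52. 52. 63.] 309
top blueB [ 447.5 -232.4   38.9] [52. 51. 60.] 321
scene jar [607.8 295.9  77.7] [51. 50. 58.] 442
scene green [ 471.4 -140.6   38.3] [53. 52. 60.] 491
scene blueB [ 448.5 -233.3   37.6] [54. 55. 57.] 537
shift [-0.4395 -0.1364 -0.0019] turn -0.0 dist 0.46
```

Emit:
move_arm:
  moves:
    - [-0.025,-0.008,0,0]
    - [-0.065,-0.02,0,0]
    - [-0.11,-0.034,0,0]
    - [-0.155,-0.048,0,0]
    - [-0.2,-0.062,0,0]
    - [-0.245,-0.076,0,0]
    - [-0.29,-0.09,0,0]
    - [-0.335,-0.104,0,0]
    - [-0.375,-0.116,0,0]
    - [-0.41,-0.127,0,0]
    - [-0.43,-0.134,0,0]
    - [-0.4395,-0.1364,0,0]

```text
clock: 31.8
eef_pos: [469.9, -141.2, 187.6]
eef_rot: [-3.14, -0.001, 1.569]
wrist_force: [-0.6, -0.2, -0.0]
finger_gap: 80.2
finger_force: 0.0
```

Emit:
move_arm:
  moves:
    - [0,0,0,0]
    - [0,0,0,0]
    - [0,0,0.03,0]
    - [0,0,0.06,0]
    - [0,0,0.085,0]
    - [0,0,0.095,0]
    - [0,0,0.095,0]
    - [0,0,0.095,0]

```text
clock: 32.6
eef_pos: [471.5, -139.5, 94.4]
eef_rot: [3.141, 0.0, 1.571]
wrist_force: [0.2, 0.0, 0.4]
finger_gap: 79.8
finger_force: 0.0
```

```bash
python3 -c "
from h import *
goal(470.7,-140,9.5,np.pi/2)
locate((('green',470,-140,8,62),))"
```

```text
shift [-0.0004 -0.0009  0.0849] turn 0.001 dist 0.085
scene green [ 470.4 -140.9   35.5] [54. 51. 53.] 406
```

Emit:
move_arm:
  moves:
    - [-0.0005,-0.001,0.02,0]
    - [-0.0005,-0.001,0.045,0]
    - [-0.0005,-0.001,0.067,0]
    - [-0.0005,-0.001,0.08,0]
    - [-0.0005,-0.001,0.0845,0]
    - [-0.0005,-0.001,0.0845,0]
    - [-0.0005,-0.001,0.0845,0]

```text
clock: 33.4
eef_pos: [470.5, -140.5, 9.9]
eef_rot: [3.14, 0.001, 1.571]
wrist_force: [0.1, -0.5, 0.5]
finger_gap: 79.8
finger_force: 0.0
```

Emit:
move_arm:
  moves:
    - [0,0,0,0]
    - [0,0,0,0]
    - [0,0,0,0]
    - [0,0,0,0]
    - [0,0,0,0]
    - [0,0,0,0]
    - [0,0,0,0]
    - [0,0,0,0]
    - [0,0,0,0]
  jaw: 0.04

```text
clock: 34.3
eef_pos: [470.0, -140.3, 9.1]
eef_rot: [3.141, 0.0, 1.571]
wrist_force: [-0.2, -0.0, 5.1]
finger_gap: 51.5
finger_force: 25.0
```

Emit:
move_arm:
  moves:
    - [0,0,-0.01,0]
    - [0,0,-0.03,0]
    - [0,0,-0.06,0]
    - [0,0,-0.095,0]
    - [0,0,-0.13,0]
    - [0,0,-0.16,0]
    - [0,0,-0.18,0]
    - [0,0,-0.18,0]
    - [0,0,-0.18,0]

```text
clock: 35.2
eef_pos: [469.5, -140.1, 188.2]
eef_rot: [-3.141, -0.0, 1.571]
wrist_force: [-0.5, 0.6, -2.9]
finger_gap: 51.5
finger_force: 25.0
```

```bash
python3 -c "
from h import *
goal(523,299.5,190,np.pi/2)"
```

```text
shift [ 0.4396  0.0535 -0.0017] turn -0.0 dist 0.443
```

Emit:
move_arm:
  moves:
    - [0.025,0.003,0,0]
    - [0.065,0.008,0,0]
    - [0.11,0.013,0,0]
    - [0.155,0.019,0,0]
    - [0.2,0.024,0,0]
    - [0.245,0.03,0,0]
    - [0.29,0.035,0,0]
    - [0.335,0.041,0,0]
    - [0.375,0.046,0,0]
    - [0.41,0.05,0,0]
    - [0.431,0.053,0,0]
    - [0.4396,0.0535,0,0]

```text
clock: 36.4
eef_pos: [522.6, 300.7, 186.6]
eef_rot: [-3.139, 0.001, 1.573]
wrist_force: [0.5, -0.9, -2.0]
finger_gap: 52.1
finger_force: 25.0
```

Emit:
move_arm:
  moves:
    - [0,0,0,0]
    - [0,0,0,0]
    - [0,0,0,0]
    - [0,0,0.03,0]
    - [0,0,0.06,0]
    - [0,0,0.09,0]
    - [0,0,0.11,0]
    - [0,0,0.12,0]
    - [0,0,0.12,0]
    - [0,0,0.12,0]

```text
clock: 37.4
eef_pos: [524.0, 299.2, 70.1]
eef_rot: [3.14, -0.001, 1.57]
wrist_force: [0.3, 0.1, -1.7]
finger_gap: 51.7
finger_force: 25.0
```

```bash
python3 -c "
from h import *
goal(523,299.5,49.8,np.pi/2)
locate((('blueA',607,300,48,110),('blueB',448,-233,8,75)))"
```

```text
shift [ 0.0002 -0.001   0.0203] turn -0.0 dist 0.02
top blueA [606.6 277.9  73.8] [39. 17. 51.] 78
top blueB [ 453.2 -235.    38.7] [62. 72. 61.] 325
scene blueA [607.7 295.5  77.5] [52. 49. 57.] 442
scene blueB [ 448.6 -232.9   37.3] [55. 55. 58.] 535
```

Emit:
move_arm:
  moves:
    - [0,-0.0005,0.008,0]
    - [0,-0.0005,0.015,0]
    - [0,-0.0005,0.0185,0]
    - [0,-0.0005,0.0195,0]
    - [0,-0.0005,0.0195,0]
    - [0,-0.0005,0.0195,0]

```text
clock: 38.1
eef_pos: [523.0, 299.4, 49.5]
eef_rot: [3.141, -0.0, 1.571]
wrist_force: [-0.6, -0.4, -2.5]
finger_gap: 51.6
finger_force: 25.0
```

Emit:
move_arm:
  moves:
    - [0,0,0,0]
    - [0,0,0,0]
    - [0,0,0,0]
    - [0,0,0,0]
    - [0,0,0,0]
    - [0,0,0,0]
  jaw: 0.07

```text
clock: 38.7
eef_pos: [522.9, 299.3, 49.5]
eef_rot: [3.142, -0.0, 1.571]
wrist_force: [0.4, -0.0, -0.2]
finger_gap: 70.2
finger_force: 0.0
```

Emit:
move_arm:
  moves:
    - [0,0,-0.015,0]
    - [0,0,-0.035,0]
    - [0,0,-0.065,0]
    - [0,0,-0.1,0]
    - [0,0,-0.14,0]
    - [0,0,-0.14,0]
    - [0,0,-0.14,0]

```text
clock: 39.4
eef_pos: [523.1, 299.4, 190.9]
eef_rot: [3.14, -0.001, 1.571]
wrist_force: [-0.0, -0.5, -1.0]
finger_gap: 70.0
finger_force: 0.0
```

```bash
python3 -c "
from h import *
locate((('green',523,300,48,110),('blueA',607,300,48,110),('blueB',448,-233,8,75)))
goal(448.3,-233,190,np.pi/2)
"
```

```text
top green [540.  278.8  68.9] [10.  7. 19.] 5
top blueA [605.7 286.4  78.2] [52. 40. 60.] 236
top blueB [ 449.7 -237.3   38.1] [73. 61. 60.] 327
scene green [523.3 296.4  78.5] [53. 50. 58.] 406
scene blueA [607.1 296.9  78. ] [53. 48. 60.] 445
scene blueB [ 449.2 -233.    37.6] [53. 55. 57.] 538
shift [-0.5321 -0.0742 -0.0008] turn -0.0 dist 0.537
```

Emit:
move_arm:
  moves:
    - [-0.03,-0.004,0,0]
    - [-0.075,-0.01,0,0]
    - [-0.12,-0.017,0,0]
    - [-0.168,-0.023,0,0]
    - [-0.216,-0.03,0,0]
    - [-0.264,-0.037,0,0]
    - [-0.312,-0.044,0,0]
    - [-0.36,-0.05,0,0]
    - [-0.408,-0.057,0,0]
    - [-0.45,-0.063,0,0]
    - [-0.49,-0.068,0,0]
    - [-0.515,-0.072,0,0]
  jaw: 0.08

```text
clock: 40.7
eef_pos: [449.8, -217.9, 188.4]
eef_rot: [-3.14, -0.001, 1.569]
wrist_force: [0.9, 0.3, 0.1]
finger_gap: 80.0
finger_force: 0.0
```

Emit:
move_arm:
  moves:
    - [-0.012,-0.002,0,0]
    - [-0.017,-0.0022,0,0]
    - [-0.017,-0.0022,0,0]
    - [-0.017,-0.0022,0.03,0]
    - [-0.017,-0.0022,0.06,0]
    - [-0.017,-0.0022,0.085,0]
    - [-0.017,-0.0022,0.095,0]
    - [-0.017,-0.0022,0.095,0]
    - [-0.017,-0.0022,0.095,0]

```text
clock: 41.6
eef_pos: [449.3, -232.5, 95.5]
eef_rot: [3.141, 0.001, 1.571]
wrist_force: [0.4, 0.2, -0.1]
finger_gap: 80.2
finger_force: 0.0
```

```bash
python3 -c "
from h import *
goal(448.3,-233,9.5,np.pi/2)
locate((('blueB',448,-233,8,62),))"
```

```text
shift [-0.0004 -0.0011  0.086 ] turn 0.001 dist 0.086
top blueB [ 453.7 -216.2   35.6] [38. 19. 42.] 64
scene blueB [ 448.2 -233.2   35.3] [56. 55. 53.] 424
```

Emit:
move_arm:
  moves:
    - [-0.0005,-0.001,0.02,0]
    - [-0.0005,-0.001,0.045,0]
    - [-0.0005,-0.001,0.067,0]
    - [-0.0005,-0.001,0.08,0]
    - [-0.0005,-0.001,0.0855,0]
    - [-0.0005,-0.001,0.0855,0]
    - [-0.0005,-0.001,0.0855,0]

```text
clock: 42.4
eef_pos: [448.2, -233.5, 9.9]
eef_rot: [3.14, 0.001, 1.571]
wrist_force: [-0.5, 0.4, -0.4]
finger_gap: 80.2
finger_force: 0.0
```

Emit:
move_arm:
  moves:
    - [0,0,0,0]
    - [0,0,0,0]
    - [0,0,0,0]
    - [0,0,0,0]
    - [0,0,0,0]
    - [0,0,0,0]
    - [0,0,0,0]
    - [0,0,0,0]
    - [0,0,0,0]
  jaw: 0.04

```text
clock: 43.3
eef_pos: [447.9, -233.3, 9.2]
eef_rot: [3.141, 0.0, 1.571]
wrist_force: [0.0, 1.7, 5.0]
finger_gap: 51.2
finger_force: 25.0
```

Emit:
move_arm:
  moves:
    - [0,0,-0.01,0]
    - [0,0,-0.03,0]
    - [0,0,-0.06,0]
    - [0,0,-0.095,0]
    - [0,0,-0.13,0]
    - [0,0,-0.16,0]
    - [0,0,-0.18,0]
    - [0,0,-0.18,0]
    - [0,0,-0.18,0]

```text
clock: 44.2
eef_pos: [447.3, -233.0, 188.2]
eef_rot: [-3.141, -0.0, 1.571]
wrist_force: [-0.2, 0.8, -2.8]
finger_gap: 51.4
finger_force: 25.0
```

```bash
python3 -c "
from h import *
goal(609,220,190,np.pi/2)"
```

```text
shift [ 0.453   0.1616 -0.0017] turn -0.0 dist 0.481
```

Emit:
move_arm:
  moves:
    - [0.02,0.007,0,0]
    - [0.055,0.02,0,0]
    - [0.095,0.034,0,0]
    - [0.14,0.05,0,0]
    - [0.185,0.066,0,0]
    - [0.23,0.082,0,0]
    - [0.275,0.098,0,0]
    - [0.32,0.114,0,0]
    - [0.365,0.13,0,0]
    - [0.41,0.146,0,0]
    - [0.44,0.157,0,0]
    - [0.453,0.1616,0,0]

```text
clock: 45.4
eef_pos: [608.9, 222.3, 186.2]
eef_rot: [-3.138, 0.001, 1.573]
wrist_force: [0.3, 0.1, -2.2]
finger_gap: 51.2
finger_force: 25.0
```

Emit:
move_arm:
  moves:
    - [0,0,0,0]
    - [0,0,0,0]
    - [0,0,0,0]
    - [0,0,0.03,0]
    - [0,0,0.06,0]
    - [0,0,0.09,0]
    - [0,0,0.11,0]
    - [0,0,0.12,0]
    - [0,0,0.12,0]
    - [0,0,0.12,0]

```text
clock: 46.4
eef_pos: [609.9, 219.5, 70.3]
eef_rot: [3.14, -0.0, 1.57]
wrist_force: [0.1, 0.6, -1.3]
finger_gap: 51.7
finger_force: 25.0
```

```bash
python3 -c "
from h import *
goal(609,220,49.8,np.pi/2)
locate((('blueA',607,305,48,110),('green',523,300,48,110)))"
```

```text
shift [ 0.0005 -0.0009  0.0205] turn -0.001 dist 0.02
top blueA [618.2 331.3  68.7] [47. 23. 39.] 5
top green [524.6 314.2  87.5] [48. 21. 41.] 91
scene blueA [622.7 285.6  57.9] [19. 22. 19.] 13
scene green [527.5 291.3  68.3] [44. 35. 36.] 49
```

Emit:
move_arm:
  moves:
    - [0,-0.0005,0.008,0]
    - [0,-0.0005,0.015,0]
    - [0,-0.0005,0.0185,0]
    - [0,-0.0005,0.02,0]
    - [0,-0.0005,0.02,0]
    - [0,-0.0005,0.02,0]

```text
clock: 47.1
eef_pos: [608.7, 219.9, 49.2]
eef_rot: [-3.141, -0.0, 1.571]
wrist_force: [-2.4, -1.2, 3.8]
finger_gap: 51.5
finger_force: 25.0
```

Emit:
move_arm:
  moves:
    - [0,0,0,0]
    - [0,0,0,0]
    - [0,0,0,0]
    - [0,0,0,0]
    - [0,0,0,0]
    - [0,0,0,0]
  jaw: 0.075

```text
clock: 47.7
eef_pos: [608.8, 219.8, 48.9]
eef_rot: [-3.142, 0.0, 1.571]
wrist_force: [1.0, -0.2, 0.3]
finger_gap: 75.1
finger_force: 0.0
```

Emit:
move_arm:
  moves:
    - [0,0,-0.015,0]
    - [0,0,-0.035,0]
    - [0,0,-0.065,0]
    - [0,0,-0.1,0]
    - [0,0,-0.14,0]
    - [0,0,-0.18,0]
    - [0,0,-0.22,0]
    - [0,0,-0.22,0]
    - [0,0,-0.22,0]

```text
clock: 48.6
eef_pos: [608.8, 219.8, 270.4]
eef_rot: [3.14, -0.001, 1.571]
wrist_force: [-0.2, 0.9, -0.6]
finger_gap: 74.6
finger_force: 0.0
```

```bash
python3 -c "
from h import *
goal(330,-250,270,1)"
```

```text
shift [-0.4698 -0.2788 -0.0005] turn 0.571 dist 0.546
```

Emit:
move_arm:
  moves:
    - [-0.03,-0.018,0,0]
    - [-0.07,-0.042,0,0]
    - [-0.11,-0.066,0,0]
    - [-0.15,-0.09,0,0.05]
    - [-0.19,-0.114,0,0.1]
    - [-0.23,-0.138,0,0.15]
    - [-0.27,-0.162,0,0.2]
    - [-0.31,-0.186,0,0.25]
    - [-0.35,-0.208,0,0.3]
    - [-0.385,-0.229,0,0.35]
    - [-0.41,-0.244,0,0.4]
    - [-0.42,-0.25,0,0.45]

```text
clock: 49.8
eef_pos: [357.3, -201.5, 268.2]
eef_rot: [-3.14, -0.0, 1.116]
wrist_force: [0.7, 0.1, 0.3]
finger_gap: 74.9
finger_force: 0.0
```

```bash
python3 - <<'E'
from h import *
locate((('blueA',607,300,70,110),('blueB',609,220,70,110),('green',523,300,70,110),("vase",568,45,112,135),("brush",491,-424,170,200)))
c=cam("top"); s=cam("scene")
f=np.hstack([c["frame"][140:380,160:560],s["frame"][140:380,40:440]]); cv2.imwrite("pics/end.png",f)
E
```

```text
top blueA [607.  298.6  90.2] [50. 50. 39.] 291
top blueB [609.6 218.9  89.5] [52. 51. 39.] 294
top green [522.5 298.6  89.3] [51. 52. 38.] 303
top vase [570.   45.3 121.8] [61. 58. 19.] 148
top brush [ 490.9 -425.5  185.7] [18. 19. 28.] 80
scene blueA [608.3 296.1  88.8] [50. 50. 37.] 325
scene blueB [609.8 219.1  88.4] [50. 54. 36.] 346
scene green [522.5 296.1  88.6] [52. 48. 37.] 299
scene vase [568.3  45.2 120.2] [63. 60. 16.] 274
scene brush [ 490.4 -425.6  185. ] [21. 20. 28.] 175
```

View pics/end.png

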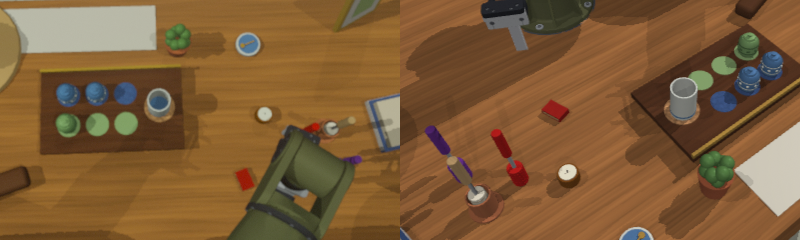

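The jars stand on their pads (end.png 67,95; 96,95; 67,124), the vase is on the cork (158,103), the brush is in its holder (480,205), and no other jars are in view.

```bash
python3 -c "
from cell import manip
print(manip.sign_off())"
```

```text
the job is handed in; nothing more can be done
None
```

I scrubbed the vase with three full strokes and put the brush back in its holder, then stood the vase on the cork pad and lined up the three jars present (two blue, one green); the job is handed in at about 50 s, but sign-off returned no verdict.

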